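# Cover the developing cup and start the agitator

### The arm

A 7-joint arm with a two-finger parallel gripper is mounted at the origin on the work surface. World frame = base frame: x ahead of the robot, y to its left, z up, the work surface at z = 0. Lengths are in m, angles in rad, forces in N, time in s.
With the tool pointing down it reaches from about 0.4 to 0.925 m from the base axis. Payload 5.6 kg.
Tool frame: the origin (TCP) lies midway between the tips of the shut fingers; the grasp point (between the pads) lies 19 mm behind it; z points along the fingers, y is the line along which they close (so a half turn about z gives the same grasp; the last joint's range is limited). The gripper opens to 85 mm and grips with 20 to 120 N. Pads are 22 mm wide; open, the fingers measure 114 mm over their backs; the gripper's body (76 mm by 85 mm) begins 54 mm behind the grasp point. The pads swing forward as they close: fully open they stand 13 mm farther back than shut.
Start: joints at [-1.328, 0.468, -0.012, 1.603, 0.006, 1.071, -0.056], TCP at [0.183, 0.624, 0.202] pointing down, gripper open.
Joint ranges: [-2.53, 2.53], [-0.31, 2.02], [-1.57, 1.55], [0.28, 2.44], [-1.29, 4.43], [0.15, 1.84], [-2.92, 2.92]. Speed limits (rad/s): [2.57, 2.57, 3.14, 3.14, 3.14, 3.14, 3.14].

### API

Orientations are given as [roll, pitch, yaw] about the fixed x, y, z axes, in that order (R = Rz(yaw) Ry(pitch) Rx(roll)).
In Python, from cell import r gives the robot as it stands.
- The arm moves only by the tool step_arm, never from a script. Its argument "deltas" is a list that holds one entry, the list of rows, each a list of 5 numbers: the shift along the tool's x, y, z in mm, then the turn about the tool's z in rad, then the opening, from 0 (shut) to 1 (fully open). A call has 1 to 20 rows; each row shifts and turns the commanded pose from where the row before left it, along the tool's axes as they then stand; what a row does not reach is not made up. A row lasts 1/10 s, in which the tool goes at most 50 mm and 8.59 degrees, less where a joint would pass 70% of its speed; a pose out of reach is approached as far as the arm can. A call is refused whole if a number of a shift passes 50 or a number of a turn 0.15, either way. A call with a gripper value outside its range is refused whole. The fingers move at their own pace and stop on an object; the grip force is fixed at half the most. Time passes only in rows, so rows that do not move let the fingers close. It gives the time, the measured TCP pose, the force, the opening and the grip force at its end, in the units of the state.
- r.sense(): the state, without advancing time (a new reading comes with each control period).
- r.read_camera(name): name is "scene" or "top" or "wrist"; returns a dict with "frame" (420x560x3 uint8, red, green, blue), "z_map" (420x560 float32, m along the optical axis (not along the pixel's ray), 0 where there is no reading), "fovy" (degrees; the focal length in pixels is half the picture's height over the tangent of half this angle, whatever the lens; pixels are square), "cx", "cy" (the principal point, pixels), "R" (3x3) and "t" (3): a world point X has camera coordinates R X + t. Camera axes: x right, y down, z forward; pixel columns grow to the right and rows downward; lengths in m; the calibration is good to about 2 mm. A picture is of the moment at which its call begins.
- r.finish_job(): hands the job in; it is judged then, once.
Trained networks look in a picture, given as the dict that the camera call returned (one of the last four; its "shot" number tells which), for a name from the list of things; names that differ only in an ending like _2 or _b are one class to them, and where a whole thing is asked for, a point or a joint stands for the part that bears it (a point fixed in the world has none). Each returns a list of dicts, best first, with "p" (0 to 1); they miss things now and then, are a little off and sometimes report something else, mostly with a low value. They report only what shows in the picture. A call takes as long as a camera call. They do not tell look-alikes from the thing itself.
- r.silhouettes(picture, name): "region" (420x560 bool, what is visible of it) and "centre" ([row, column] in pixels, amid what is visible of it).
- r.spot_point(picture, name): "centre" ([row, column] in pixels: a listed point, or the origin of a listed thing).
The state is a dict: "time_s": time; "joint_positions": joint angles; "dq": joint speeds; "tau": joint torques, N m; "position": TCP position; "tool_rot": TCP orientation; "force": force on the tool from outside, world axes, zero at the start; "wrist_torque": the same for the moment, N m; "grip_width": finger opening in m; "gripper_force": force on a finger pad.
Only numpy, scipy, OpenCV 4.12 (cv2) and the standard library are available. Lean on these libraries where they do the work, as an engineer would, in place of code of your own. Each camera call takes 0.05 s, during which the arm holds its last target. There are 200 camera calls.

### The job

Close the blue developing cup that stands on the agitator: lower its blue lid gently onto the rim, without letting it drop, so that it sits fully home and level, and let go of it. Only then switch the agitator on by turning its red knob clockwise past its click to the far stop. Keep the cup standing in its seat and leave the lens cap, the loupe and the film canister where they are.

Things in the scene. Friction and masses are not known exactly. Their poses are not given: they have to be found in the camera images.
- lid: loose lid, 160 g: blue disc, 100 mm diameter, 4 mm thick, steel plug below (74 mm diameter, 8 mm deep, chamfered), black cylindrical grip on top (24 mm diameter). Starts on the counter, grip up. Origin: centre of the plug's underside, z up; disc from 8 to 12 mm, grip 12 to 40 mm above it. Seated, the origin is 72 mm above the cup's: plug in the mouth with 4 mm play all round, disc on the rim
- lid_grip (a point): on the axis of the lid's black grip, 28 mm above the lid's origin
- cup: loose blue enamel cup, 350 g, round, no handle, 80 mm tall, rim 90 mm outer and 82 mm inner diameter (foot 84 mm); a black film reel stands inside, its top 55 mm above the cup's foot. It stands in the agitator's round seat. Origin: centre of its underside, z up
- cup_rim (a point): centre of the cup's mouth, at rim height, 80 mm above the cup's origin
- agitator: fixed grey tabletop agitator; base plate 200 mm (its x) by 300 mm (its y), 30 mm high. On its -y half the round cup seat; on its +y half a control box 130 x 100 mm, top 85 mm above the counter, carrying the knob. Origin: centre of its underside on the counter; z up; its yaw varies
- seat (a point): centre of the cup seat, 75 mm from the agitator's origin along its -y, 35 mm above the counter: a flat disc with a black rubber collar around the cup's foot (96 mm inner, 112 mm outer diameter, 6 mm tall)
- knob (a joint): angle of the red switch knob: 0 = off, 1.2 rad = on (far stop), growing clockwise seen from above. An over-centre detent holds it at either end: it resists with about 0.1 N m, most strongly at first, and past 0.6 rad it snaps over to 1.2
- knob_grip (a point): on the knob's vertical axis, 122 mm above the counter (37 above the control box), 95 mm from the agitator's origin along its +y. The grip is an upright bar 42 mm long (point x), 14 mm thick (point y), from 25 mm below to 7 mm above this point, on a 44 mm red disc; a white mark on top points to point -x. The point turns with the knob
- lens_cap: loose bystander: flat brass lens cap, 54 mm diameter, 12 mm tall, lying on the counter. Origin: centre of its underside
- loupe: loose bystander: chrome loupe, 44 mm diameter, 44 mm tall, standing on the counter. Origin: centre of its underside
- canister: loose bystander: black film canister with grey cap, 34 mm diameter, 52 mm tall, standing on the counter. Origin: centre of its underside
Not all that is in view belongs to the job. Leave any turquoise look-alike of the lid alone.

How it is judged:
By the outcome, as a careful person would: the job done as asked, in the order asked, and still so for the second after the job is handed in, with the robot touching nothing.
It also fails if it takes over 58 s, if anything falls off the work surface, if the arm or the gripper's body presses on something with over 40 N, if the wrist force passes 120 N, or if a joint passes its speed limit or range.

## Working session

There is one attempt and no reset: what is moved stays moved. The work goes in short steps, Python scripts to look and compute and a tool call to move; the robot and the scene stay as the last step left them, time stands still between calls to the robot, and variables do not carry over. Pictures are saved under pics/ and viewed, at most 10 in all, crops included, and the job is handed in when it is done.

Besides the shell and the picture viewer there is one more tool, called after ">>>" by a JSON object that holds its "op" and its "data", one argument or row to a line. step_arm: Moves the arm, as the interface text tells. Its arguments: {"type":"object","properties":{"deltas":{"type":"array"}},"required":["deltas"]}

```bash
mkdir -p pics; cat > h.py <<'E'
import numpy as np,cv2
from cell import r
def cam(n,save=None):
    p=r.read_camera(n)
    if save: cv2.imwrite(f'pics/{save}.png',p['frame'][:,:,::-1])
    return p
def f(p): return p['frame'].shape[0]/2/np.tan(np.radians(p['fovy'])/2)
def pts(p,mask):
    v,u=np.nonzero(mask&(p['z_map']>0)); z=p['z_map'][v,u]
    X=np.c_[(u-p['cx'])/f(p)*z,(v-p['cy'])/f(p)*z,z]
    return (X-p['t'])@p['R']
def ray(p,rc,h):  # world point on pixel ray at height h
    d=np.array([(rc[1]-p['cx'])/f(p),(rc[0]-p['cy'])/f(p),1])@p['R']; c=-p['R'].T@p['t']
    return c+d*(h-c[2])/d[2]
E
python3 - <<'E'
from h import *
np.set_printoptions(precision=4,suppress=True)
s=r.sense();print(s['position'],s['tool_rot'],s['force'],s['grip_width'])
a=cam('top','top1');b=cam('scene','scene1')
cv2.imwrite('pics/both.png',cv2.resize(np.hstack([a['frame'],b['frame']])[:,:,::-1],(800,300)))
H={'lid_grip':None,'cup_rim':.115,'knob_grip':.122,'seat':.035,'lid':0,'agitator':0,'lens_cap':0,'loupe':0,'canister':0}
for p,n in((a,'top'),(b,'scene')):
  for k,h in H.items():
    for d in r.spot_point(p,k)[:3]:
      print(n,k,round(d['p'],2),np.round(d['centre']),ray(p,d['centre'],.028 if h is None else h))
E
```

```text
[0.1831 0.623  0.2006] [-3.1398  0.0001  2.8558] [0.758  0.2337 0.3593] 0.08552570822860696
top lid_grip 0.78 [276. 396.] [ 0.3449 -0.2794  0.028 ]
top lid_grip 0.65 [231. 337.] [ 0.4549 -0.1453  0.028 ]
top lid_grip 0.51 [182. 199.] [0.5809 0.1789 0.028 ]
top cup_rim 0.75 [182. 199.] [0.5661 0.1662 0.115 ]
top knob_grip 0.74 [182. 123.] [0.57   0.3311 0.122 ]
top lid 0.91 [276. 394.] [ 0.3457 -0.2814  0.    ]
top lid 0.64 [230. 334.] [ 0.4597 -0.1407  0.    ]
top agitator 0.86 [190. 173.] [0.5677 0.2453 0.    ]
top lens_cap 0.87 [220. 401.] [ 0.4803 -0.3044  0.    ]
top loupe 0.63 [164. 343.] [ 0.6215 -0.1701  0.    ]
top canister 0.67 [217. 401.] [ 0.4864 -0.3055  0.    ]
top canister 0.63 [147. 414.] [ 0.6591 -0.3444  0.    ]
top canister 0.18 [228. 336.] [ 0.4656 -0.1457  0.    ]
scene lid_grip 0.98 [151. 248.] [ 0.3524 -0.2781  0.028 ]
scene lid_grip 0.72 [199. 254.] [ 0.4619 -0.1316  0.028 ]
scene knob_grip 0.57 [339. 394.] [0.5717 0.3332 0.122 ]
scene lid 0.96 [206. 251.] [ 0.4652 -0.141  -0.    ]
scene lid 0.58 [156. 250.] [ 0.34   -0.2862  0.    ]
scene lens_cap 0.76 [179. 204.] [ 0.4879 -0.3007  0.    ]
scene loupe 0.87 [231. 194.] [ 0.616  -0.1749  0.    ]
scene canister 0.52 [205. 140.] [ 0.6578 -0.3374  0.    ]
```

View pics/top1.png

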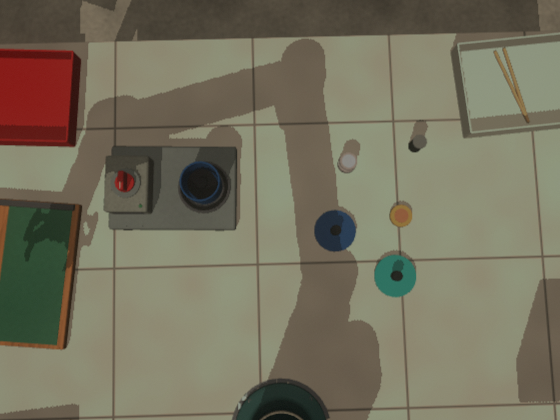

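View pics/scene1.png

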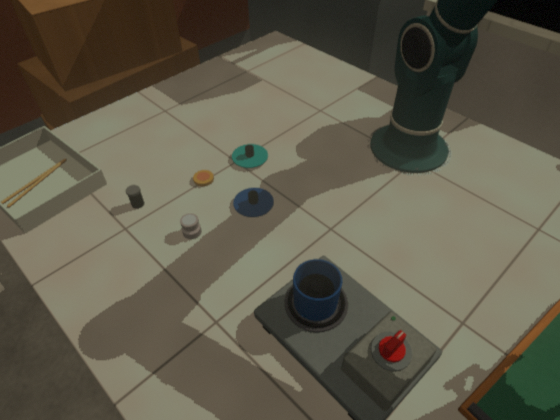

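The top view shows the blue lid at about (335,230), the turquoise decoy at (396,276), the cup at (202,183) and the knob at (124,182). I'll refine these with depth.

```bash
cat >> h.py <<'E'
def circ(P):
    A=np.c_[2*P,np.ones(len(P))]; s=np.linalg.lstsq(A,(P**2).sum(1),rcond=None)[0]
    return s[:2],np.sqrt(s[2]+s[0]**2+s[1]**2)
def near(p,c,rad,z0,z1):
    P=pts(p,np.ones(p['z_map'].shape,bool)); return P[(np.hypot(*(P[:,:2]-c).T)<rad)&(P[:,2]>z0)&(P[:,2]<z1)]
def enc(P): # centre by minimal enclosing circle
    return cv2.minEnclosingCircle(P[:,:2].astype(np.float32))
E
python3 - <<'E'
from h import *
np.set_printoptions(precision=4,suppress=True)
for n in('top','scene'):
  p=cam(n)
  print(n)
  P=near(p,[.459,-.141],.07,.006,.02);print('disc',len(P),P[:,2].mean() if len(P) else 0,enc(P))
  P=near(p,[.459,-.141],.03,.03,.05);print('grip',len(P),P.mean(0),enc(P))
  P=near(p,[.567,.166],.07,.107,.125);print('rim',len(P),P[:,2].max(),circ(P[:,:2]),enc(P))
  P=near(p,[.57,.331],.035,.115,.14);print('knob',len(P),P.mean(0),cv2.minAreaRect(P[:,:2].astype(np.float32)*1000))
  P=near(p,[.57,.331],.12,.075,.095);print('box',len(P),P.mean(0),cv2.minAreaRect(P[:,:2].astype(np.float32)*1000))
  P=near(p,[.57,.245],.2,.02,.04);print('base',len(P),cv2.minAreaRect(P[:,:2].astype(np.float32)*1000))
E
```

```text
top
disc 1254 0.012230502172512274 ((0.45758962631225586, -0.13592423498630524), 0.06531667709350586)
grip 81 [ 0.4568 -0.1405  0.0397] ((0.4570229947566986, -0.14085663855075836), 0.011978328227996826)
rim 271 0.12031699388066423 (array([0.5674, 0.1652]), np.float64(0.04264070371112573)) ((0.5676778554916382, 0.165464848279953), 0.04505162686109543)
knob 156 [0.5718 0.3352 0.1273] ((572.4646606445312, 335.8232116699219), (41.91641616821289, 15.507264137268066), 1.4352052211761475)
box 2177 [0.5698 0.3337 0.086 ] ((571.9898071289062, 336.7833557128906), (101.76327514648438, 129.85650634765625), 88.37366485595703)
base 6369 ((569.3643188476562, 242.110107421875), (301.4908142089844, 198.63157653808594), 88.50006866455078)
scene
disc 854 0.011462194621782025 ((0.45795631408691406, -0.14151409268379211), 0.05157811567187309)
grip 77 [ 0.4597 -0.1395  0.0377] ((0.45876839756965637, -0.14069810509681702), 0.01236695796251297)
rim 463 0.11696898263010348 (array([0.5695, 0.1654]), np.float64(0.042621756072665384)) ((0.5691346526145935, 0.16444465517997742), 0.04567992687225342)
knob 266 [0.577  0.3367 0.1264] ((574.6177368164062, 336.1573486328125), (13.41604995727539, 41.97877883911133), 87.95730590820312)
box 3911 [0.5824 0.3391 0.0851] ((574.3189086914062, 335.7252502441406), (100.23737335205078, 131.00453186035156), 88.30972290039062)
base 8260 ((571.1369018554688, 241.3070526123047), (299.2926025390625, 200.18978881835938), 87.98880767822266)
```

>>> {"op": "step_arm", "data": {
  "deltas": [
    [[-33, -19, -5, 0, 1], [-33, -19, -5, 0, 1], [-33, -19, -5, 0, 1], [-33, -19, -5, 0, 1], [-33, -19, -5, 0, 1], [-33, -19, -5, 0, 1], [-33, -19, -5, 0, 1], [-33, -19, -5, 0, 1], [-33, -19, -5, 0, 1], [-33, -19, -5, 0, 1]]
  ]
}}

```text
time_s: 2.1
position: [0.4472, 0.3471, 0.2521]
tool_rot: [3.141, 0.0, 2.856]
force: [-0.1, 0.2, 0.3]
grip_width: 0.0855
gripper_force: 0.0
```

>>> {"op": "step_arm", "data": {
  "deltas": [
    [[-12, -39, 10, 0, 1], [-12, -39, 10, 0, 1], [-12, -39, 10, 0, 1], [-12, -39, 10, 0, 1], [-12, -39, 10, 0, 1], [-12, -39, 10, 0, 1], [-12, -39, 10, 0, 1], [-12, -39, 10, 0, 1], [-12, -39, 10, 0, 1], [-12, -39, 10, 0, 1], [-12, -39, 10, 0, 1], [-12, -39, 10, 0, 1], [0, 0, 0, 0, 1]]
  ]
}}

```text
time_s: 3.4
position: [0.4514, -0.147, 0.131]
tool_rot: [-3.139, -0.0, 2.847]
force: [-0.8, 0.9, -0.2]
grip_width: 0.0852
gripper_force: 0.0
```

```bash
cat >> h.py <<'E'
from scipy.spatial.transform import Rotation as Ro
def go(x,y,z,yaw=None):
    s=r.sense(); R=Ro.from_euler('xyz',s['tool_rot']).as_matrix()
    print('t',round(s['time_s'],2),'pos',np.round(s['position'],4),'rot',np.round(s['tool_rot'],3),'F',np.round(s['force'],2),'w',round(s['grip_width'],4),'gf',round(s['gripper_force'],1))
    print('shift mm',np.round(R.T@(np.array([x,y,z])-s['position'])*1000,1), 'turn',None if yaw is None else s['tool_rot'][2]-yaw)
E
python3 - <<'E'
from h import *
np.set_printoptions(precision=4,suppress=True)
go(.458,-.1407,.016)
p=cam('wrist','w1')
P=near(p,[.458,-.141],.03,.03,.05);print('grip',len(P),P.mean(0),enc(P))
P=near(p,[.458,-.141],.06,.006,.02);print('disc',len(P),P[:,2].mean(),enc(P))
print([(d['p'],ray(p,d['centre'],.028)) for d in r.spot_point(p,'lid_grip')])
E
```

```text
t 3.4 pos [ 0.4514 -0.147   0.131 ] rot [-3.139 -0.     2.847] F [-0.84  0.91 -0.21] w 0.0852 gf 0.0
shift mm [ -4.5   8.3 115. ] turn None
grip 703 [ 0.4564 -0.1416  0.0386] ((0.45742493867874146, -0.14176052808761597), 0.011951982043683529)
disc 8936 0.01123491938318253 ((0.4577493965625763, -0.1419256627559662), 0.05006939172744751)
[(0.9, array([ 0.4588, -0.1442,  0.028 ])), (0.82, array([ 0.3467, -0.2779,  0.028 ]))]
```

View pics/w1.png

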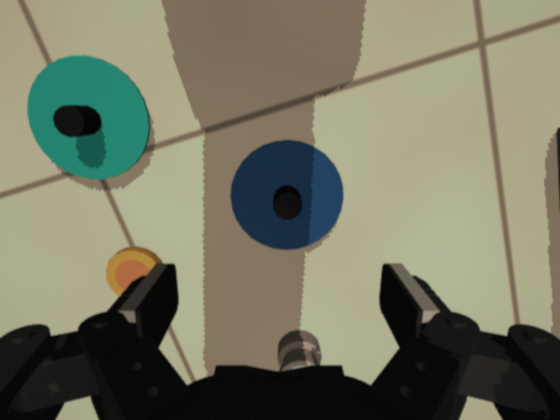

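The wrist view shows the blue lid at (287,195). Its centre comes out at (0.4577, -0.1413), so I'm descending to grasp it.

>>> {"op": "step_arm", "data": {
  "deltas": [
    [[-4.4, 7.4, 15, 0, 1], [0, 0, 25, 0, 1], [0, 0, 25, 0, 1], [0, 0, 20, 0, 1], [0, 0, 15, 0, 1], [0, 0, 10, 0, 1], [0, 0, 4, 0, 1], [0, 0, 0, 0, 1], [0, 0, 0, 0, 1]]
  ]
}}

```text
time_s: 4.4
position: [0.4594, -0.1353, 0.0182]
tool_rot: [3.141, 0.001, 2.856]
force: [-0.6, -0.1, 0.2]
grip_width: 0.0855
gripper_force: 0.0
```

```bash
python3 - <<'E'
from h import *
go(.4577,-.1413,.017)
E
```

```text
t 4.4 pos [ 0.4594 -0.1353  0.0182] rot [3.141e+00 1.000e-03 2.856e+00] F [-0.56 -0.11  0.21] w 0.0855 gf 0.0
shift mm [-0.  -6.3  1.2] turn None
```

>>> {"op": "step_arm", "data": {
  "deltas": [
    [[0, -6.2, 1, 0, 1], [0, 0, 0, 0, 1], [0, 0, 0, 0, 1], [0, 0, 0, 0, 0], [0, 0, 0, 0, 0], [0, 0, 0, 0, 0], [0, 0, 0, 0, 0], [0, 0, 0, 0, 0], [0, 0, 0, 0, 0], [0, 0, 0, 0, 0], [0, 0, 0, 0, 0], [0, 0, 0, 0, 0]]
  ]
}}

```text
time_s: 5.6
position: [0.457, -0.1414, 0.0166]
tool_rot: [3.142, -0.0, 2.856]
force: [-0.1, 0.2, -0.3]
grip_width: 0.0003
gripper_force: 0.0
```

```bash
python3 - <<'E'
from h import *
go(.4577,-.1413,.017)
p=cam('wrist')
P=near(p,[.458,-.141],.056,.009,.02);print('disc',len(P),P[:,2].mean(),P[:,2].std(),enc(P))
E
```

```text
t 5.6 pos [ 0.457  -0.1414  0.0166] rot [ 3.142 -0.     2.856] F [-0.09  0.2  -0.28] w 0.0003 gf 0.0
shift mm [-0.6  0.3 -0.4] turn None
disc 17953 0.011232719372529001 0.0008252388265008139 ((0.45773816108703613, -0.14175067842006683), 0.0501401424407959)
```

The gripper shut on nothing, so I need to look.

```bash
python3 - <<'E'
from h import *
a=cam('wrist'); b=cam('scene')
w=cv2.resize(b['frame'][130:270,160:347],(560,420))
cv2.imwrite('pics/c.png',cv2.resize(np.hstack([a['frame'],w])[:,:,::-1],(800,300)))
for p in(a,b):
  P=near(p,[.458,-.141],.025,.02,.06);print(len(P),np.round(P.mean(0),4) if len(P) else 0,P[:,2].min())
print(r.sense()['gripper_force'])
E
```

```text
1540 [ 0.4488 -0.139   0.0412] 0.02004301402005927
113 [ 0.4622 -0.1363  0.0389] 0.020368525532959477
0.0
```

View pics/c.png

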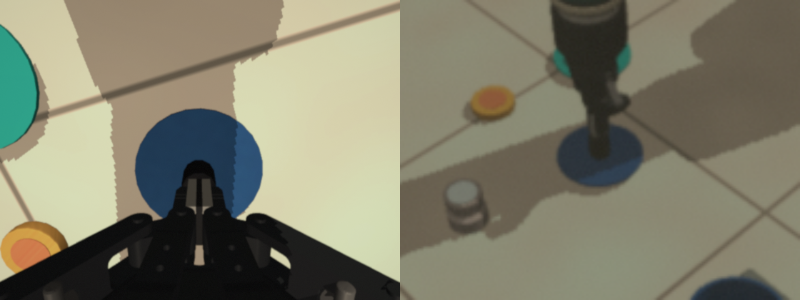

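```bash
python3 - <<'E'
from h import *
np.set_printoptions(precision=4,suppress=True)
a=cam('wrist')
cv2.imwrite('pics/d.png',cv2.resize(a['frame'][200:320,200:360,::-1],(800,600)))
print('cam',-a['R'].T@a['t'])
for v in range(215,330,8):
  m=np.zeros(a['z_map'].shape,bool);m[v,[270,278,286]]=1;print(v,pts(a,m).ravel())
print(r.sense())
E
```

```text
cam [ 0.3889 -0.121   0.188 ]
215 [ 0.4412 -0.1414  0.0107  0.4423 -0.1372  0.011   0.4433 -0.133   0.0118]
223 [ 0.4453 -0.1426  0.0114  0.4462 -0.1383  0.0126  0.448  -0.1343  0.0108]
231 [ 0.4459 -0.1425  0.0227  0.4464 -0.1383  0.0246  0.4483 -0.1346  0.0224]
239 [ 0.4457 -0.1421  0.0346  0.4464 -0.1383  0.0355  0.4478 -0.1347  0.0348]
247 [ 0.4483 -0.1428  0.038   0.449  -0.1391  0.0389  0.4502 -0.1355  0.0385]
255 [ 0.4451 -0.1414  0.0548  0.4462 -0.1382  0.0544  0.4477 -0.1351  0.0534]
263 [ 0.4447 -0.1411  0.0636  0.4456 -0.138   0.0636  0.4474 -0.1352  0.0617]
271 [ 0.4451 -0.141   0.0699  0.446  -0.1381  0.0697  0.4469 -0.1352  0.0697]
279 [ 0.4453 -0.141   0.0758  0.4462 -0.1382  0.0758  0.4469 -0.1354  0.0759]
287 [ 0.445  -0.1407  0.0823  0.4457 -0.138   0.0825  0.4472 -0.1355  0.0812]
295 [ 0.4443 -0.1403  0.0889  0.4487 -0.1389  0.0824  0.4456 -0.1352  0.0892]
303 [ 0.4445 -0.1403  0.0933  0.4513 -0.1397  0.0831  0.4454 -0.1353  0.0942]
311 [ 0.4448 -0.1402  0.0973  0.4548 -0.1407  0.0824  0.4484 -0.1362  0.0938]
319 [ 0.448  -0.1412  0.0965  0.4577 -0.1415  0.0828  0.4513 -0.137   0.0936]
327 [ 0.4533 -0.1429  0.0927  0.461  -0.1425  0.0825  0.4547 -0.138   0.0928]
{'time_s': 5.8, 'joint_positions': array([-0.0417,  0.4929,  0.3283,  2.1539, -0.3027,  0.5376,  1.7968]), 'dq': array([ 0.0003,  0.0007, -0.001 , -0.0003, -0.001 , -0.0006, -0.0015]), 'tau': array([ -0.0006, -41.8225,   3.8215, -14.0037,   0.0069,   0.0007,
        -0.    ]), 'position': array([ 0.4571, -0.1414,  0.0166]), 'tool_rot': array([3.1415, 0.    , 2.8556]), 'force': array([-0.2747,  0.9032, -0.4341]), 'wrist_torque': array([-0.0093, -0.0447, -0.0015]), 'gripper_force': 0.0, 'grip_width': 2.50629491723345e-05}
```

View pics/d.png

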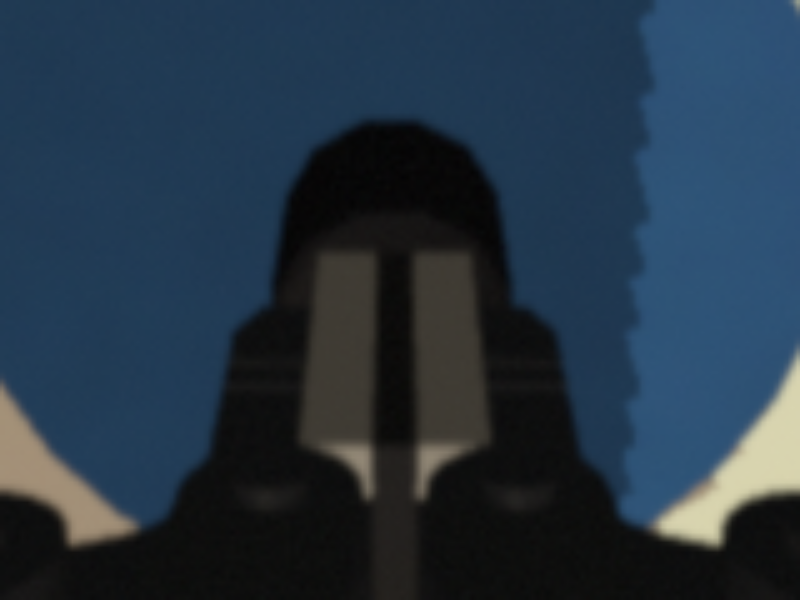

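The shut fingers sit just above the grip. By depth the pad tips are at z≈0.048 while the reported TCP is at 0.017. That makes the real tips about 30 mm short of the reported TCP, though the lateral position agrees. I'll open, go 28 mm lower while watching the force, and close again.

>>> {"op": "step_arm", "data": {
  "deltas": [
    [[0, 0, 0, 0, 1], [0, 0, 0, 0, 1], [0, 0, 0, 0, 1], [0, 0, 0, 0, 1], [0, 0, 0, 0, 1], [0, 0, 0, 0, 1], [0, 0, 0, 0, 1], [-0.6, 0, 10, 0, 1], [0, 0, 8, 0, 1], [0, 0, 6, 0, 1], [0, 0, 4, 0, 1], [0, 0, 0, 0, 1]]
  ]
}}

```text
time_s: 7.0
position: [0.457, -0.1415, -0.0122]
tool_rot: [-3.141, -0.002, 2.855]
force: [-0.6, -0.3, 0.5]
grip_width: 0.0857
gripper_force: 0.0
```

```bash
python3 - <<'E'
from h import *
go(.4577,-.1415,-.013)
p=cam('wrist')
P=near(p,[.458,-.141],.056,.009,.02);print('disc',len(P),P[:,2].mean(),P[:,2].std(),enc(P))
P=near(p,[.458,-.141],.05,.02,.2);print(len(P)); print(P[:,2].min())
Q=pts(p,np.ones(p['z_map'].shape,bool)); R=Ro.from_euler('xyz',r.sense()['tool_rot']).as_matrix()
L=(Q-r.sense()['position'])@R
m=(abs(abs(L[:,1])-.047)<.01)&(abs(L[:,0])<.03)&(L[:,2]<-.003)
print('finger tool-z (max = tip)',np.percentile(L[m,2],[50,90,99,100]))
E
```

```text
t 7.0 pos [ 0.457  -0.1415 -0.0122] rot [-3.141e+00 -2.000e-03  2.855e+00] F [-0.56 -0.3   0.54] w 0.0857 gf 0.0
shift mm [-0.7  0.2  0.8] turn None
disc 28374 0.011235575698839649 0.0008263657470991482 ((0.45776328444480896, -0.1419907659292221), 0.0503767654299736)
32746
0.020055805072059667
finger tool-z (max = tip) [-0.0682107  -0.01192773 -0.0102033  -0.00874283]
```

>>> {"op": "step_arm", "data": {
  "deltas": [
    [[-0.5, 0, 0, 0, 0], [0, 0, 0, 0, 0], [0, 0, 0, 0, 0], [0, 0, 0, 0, 0], [0, 0, 0, 0, 0], [0, 0, 0, 0, 0], [0, 0, 0, 0, 0], [0, 0, 0, 0, 0], [0, 0, 0, 0, 0]]
  ]
}}

```text
time_s: 7.95
position: [0.4583, -0.1418, -0.011]
tool_rot: [3.141, 0.001, 2.856]
force: [-1.4, -0.1, 5.4]
grip_width: 0.0222
gripper_force: 58.5
```

>>> {"op": "step_arm", "data": {
  "deltas": [
    [[0, 0, -5, 0, 0], [0, 0, -20, 0, 0], [0, 0, -30, 0, 0], [0, 0, -40, 0, 0], [0, 0, -40, 0, 0], [0, 0, -35, 0, 0], [0, 0, -20, 0, 0], [0, 0, 0, 0, 0], [0, 0, 0, 0, 0]]
  ]
}}

```text
time_s: 8.85
position: [0.4576, -0.1414, 0.1781]
tool_rot: [3.141, -0.0, 2.856]
force: [-0.3, 0.0, -2.3]
grip_width: 0.0216
gripper_force: 58.9
```

```bash
python3 - <<'E'
from h import *
go(.568,.165,.18)
p=cam('wrist','w2')
P=near(p,[.458,-.141],.056,.15,.23);
print('z hist',np.histogram(P[:,2],bins=np.arange(.18,.232,.004)))
b=(p['frame'][:,:,2].astype(int)-p['frame'][:,:,0]>35)&(p['z_map']<.19)
P=pts(p,b);P=P[abs(P[:,2]-np.median(P[:,2]))<.006]
c,*_=np.linalg.lstsq(np.c_[P[:,:2]-[.458,-.141],np.ones(len(P))],P[:,2],rcond=None)
print('disc plane slopes,z',c,len(P),enc(P))
E
```

```text
t 8.85 pos [ 0.4576 -0.1414  0.1781] rot [ 3.141 -0.     2.856] F [-0.33  0.02 -2.32] w 0.0216 gf 58.9
shift mm [-19.6 325.1  -1.8] turn None
z hist (array([    0,     0,     0,     0,  7024, 14143,   154,   201,   364,
         456,   500,  1441,  1584]), array([0.18 , 0.184, 0.188, 0.192, 0.196, 0.2  , 0.204, 0.208, 0.212,
       0.216, 0.22 , 0.224, 0.228, 0.232]))
disc plane slopes,z [-7.76232309e-04 -1.38496620e-04  2.00253259e-01] 20462 ((0.45683202147483826, -0.14096641540527344), 0.0496254600584507)
```

View pics/w2.png

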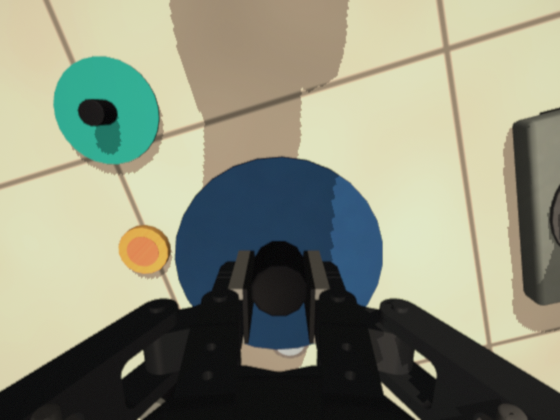

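The lid is held level. Its disc top is at 0.200, so TCP z ≈ lid origin − 0.011.

>>> {"op": "step_arm", "data": {
  "deltas": [
    [[0, 15, 0, 0, 0], [-2, 30, 0, 0, 0], [-4, 35, 0, 0, 0], [-4, 35, 0, 0, 0], [-4, 35, 0, 0, 0], [-3, 35, 0, 0, 0], [-3, 20, 0, 0, 0], [0, 10, 0, 0, 0], [0, 0, 0, 0, 0], [0, 0, 0, 0, 0]]
  ]
}}

```text
time_s: 9.9
position: [0.537, 0.0574, 0.1777]
tool_rot: [-3.14, -0.002, 2.854]
force: [-0.2, 0.1, -2.1]
grip_width: 0.022
gripper_force: 59.0
```

```bash
python3 - <<'E'
from h import *
np.set_printoptions(precision=4,suppress=True)
go(.568,.165,.18)
for n in('wrist','top','scene'):
  p=cam(n)
  P=near(p,[.568,.165],.06,.110,.121)
  if len(P)>10: print(n,len(P),P[:,2].mean(),circ(P[:,:2]),enc(P))
  P=near(p,[.573,.336],.035,.12,.14)
  if len(P)>10: print('knob',len(P),P.mean(0),cv2.minAreaRect(P[:,:2].astype(np.float32)*1000))
  b=(p['frame'][:,:,2].astype(int)-p['frame'][:,:,0]>35); Q=pts(p,b); Q=Q[(Q[:,2]>.17)&(Q[:,2]<.21)]
  if len(Q)>10: print('lid',len(Q),Q[:,2].mean(),enc(Q))
E
```

```text
t 9.9 pos [0.537  0.0574 0.1777] rot [-3.14  -0.002  2.854] F [-0.16  0.05 -2.05] w 0.022 gf 59.0
shift mm [  0.8 112.   -2.5] turn None
wrist 2374 0.11341382148578434 (array([0.5681, 0.1644]), np.float64(0.04249149322838565)) ((0.5688148736953735, 0.1646101176738739), 0.04537927359342575)
lid 20845 0.19976257040205206 ((0.5362610816955566, 0.057853568345308304), 0.04982532933354378)
top 118 0.1148746812596188 (array([0.5673, 0.1658]), np.float64(0.04240741550636654)) ((0.5671073198318481, 0.1700247973203659), 0.04444442316889763)
knob 137 [0.5724 0.3356 0.1285] ((572.212890625, 335.77740478515625), (41.47483444213867, 15.622132301330566), 0.1297816038131714)
lid 23 0.20158651162961624 ((0.5344359874725342, 0.01750614307820797), 0.025916287675499916)
scene 370 0.11375473568241092 (array([0.5693, 0.1653]), np.float64(0.04266983767562154)) ((0.5690209269523621, 0.1645084172487259), 0.04566328600049019)
knob 236 [0.5758 0.3365 0.1275] ((574.5947875976562, 336.2279968261719), (13.33213996887207, 42.2921028137207), 87.44083404541016)
lid 554 0.20060132575721729 ((0.5383400321006775, 0.05746711045503616), 0.04741140827536583)
```

>>> {"op": "step_arm", "data": {
  "deltas": [
    [[-0.4, 15, 0, 0, 0], [0, 30, 0, 0, 0], [0, 30, 0, 0, 0], [0, 21.4, 5, 0, 0], [0, 10, 10, 0, 0], [0, 5, 15, 0, 0], [0, 0, 15, 0, 0], [0, 0, 5, 0, 0], [0, 0, 0, 0, 0], [0, 0, 0, 0, 0]]
  ]
}}

```text
time_s: 11.05
position: [0.57, 0.1646, 0.1287]
tool_rot: [-3.141, 0.0, 2.854]
force: [-0.2, 0.1, -1.5]
grip_width: 0.0221
gripper_force: 59.0
```

```bash
python3 - <<'E'
from h import *
np.set_printoptions(precision=4,suppress=True)
go(.5685,.1645,.096)
for n in('wrist','scene','top'):
  p=cam(n)
  b=(p['frame'][:,:,2].astype(int)-p['frame'][:,:,0]>35); Q=pts(p,b); L=Q[(Q[:,2]>.135)&(Q[:,2]<.16)]
  if len(L)>10: print(n,'lid',len(L),L[:,2].mean(),enc(L))
E
```

```text
t 11.05 pos [0.57   0.1646 0.1287] rot [-3.141  0.     2.854] F [-0.19  0.08 -1.55] w 0.0221 gf 59.0
shift mm [ 1.4 -0.6 32.7] turn None
wrist lid 20913 0.15076889500045498 ((0.5691736936569214, 0.16501028835773468), 0.04985901713371277)
scene lid 814 0.15147509241718649 ((0.5715178847312927, 0.16622519493103027), 0.048592668026685715)
top lid 310 0.1526456046779358 ((0.5677306652069092, 0.15414243936538696), 0.04761885851621628)
```

>>> {"op": "step_arm", "data": {
  "deltas": [
    [[0.8, -0.4, 8, 0, 0], [0, 0, 8, 0, 0], [0, 0, 5, 0, 0], [0, 0, 4, 0, 0], [0, 0, 3, 0, 0], [0, 0, 1, 0, 0], [0, 0, 0, 0, 0]]
  ]
}}

```text
time_s: 11.9
position: [0.5689, 0.1655, 0.0995]
tool_rot: [-3.142, -0.0, 2.856]
force: [0.5, -0.3, -2.1]
grip_width: 0.022
gripper_force: 59.0
```

>>> {"op": "step_arm", "data": {
  "deltas": [
    [[0, 0, 1, 0, 0], [0, 0, 1, 0, 0], [0, 0, 0.7, 0, 0], [0, 0, 0, 0, 0], [0, 0, 0, 0, 0]]
  ]
}}

```text
time_s: 12.4
position: [0.5689, 0.1655, 0.0969]
tool_rot: [3.142, 0.0, 2.856]
force: [0.4, 0.3, -1.7]
grip_width: 0.0221
gripper_force: 59.0
```

>>> {"op": "step_arm", "data": {
  "deltas": [
    [[0, 0, 0.6, 0, 0], [0, 0, 0, 0, 0], [0, 0, 0, 0, 0]]
  ]
}}

```text
time_s: 12.7
position: [0.5689, 0.1655, 0.0963]
tool_rot: [3.142, 0.0, 2.856]
force: [0.1, -0.3, -1.2]
grip_width: 0.022
gripper_force: 59.0
```

```bash
cat > lid.py <<'E'
from h import *
np.set_printoptions(precision=4,suppress=True)
go(.5685,.1645,.096)
for n in('wrist','scene'):
  p=cam(n)
  b=(p['frame'][:,:,2].astype(int)-p['frame'][:,:,0]>35); Q=pts(p,b)
  L=Q[(Q[:,2]>.112)&(Q[:,2]<.13)&(np.hypot(Q[:,0]-.569,Q[:,1]-.165)<.048)]
  c,*_=np.linalg.lstsq(np.c_[L[:,:2]-[.569,.165],np.ones(len(L))],L[:,2],rcond=None)
  print(n,'lid slopes/z',c,len(L),enc(L))
E
python3 lid.py
```

```text
t 12.7 pos [0.5689 0.1655 0.0963] rot [3.142 0.    2.856] F [ 0.13 -0.32 -1.17] w 0.022 gf 59.0
shift mm [ 0.1 -1.1  0.3] turn None
wrist lid slopes/z [ 0.0004 -0.0003  0.1184] 18964 ((0.5690109729766846, 0.16498710215091705), 0.04807787388563156)
scene lid slopes/z [0.0012 0.0005 0.1188] 713 ((0.5695826411247253, 0.16565510630607605), 0.04765063524246216)
```

>>> {"op": "step_arm", "data": {
  "deltas": [
    [[0, 0, 0.5, 0, 0], [0, 0, 0, 0, 0], [0, 0, 0, 0, 0]]
  ]
}}

```text
time_s: 13.1
position: [0.5689, 0.1655, 0.0962]
tool_rot: [3.141, 0.0, 2.856]
force: [-2.8, -0.8, 2.7]
grip_width: 0.022
gripper_force: 59.6
```

>>> {"op": "step_arm", "data": {
  "deltas": [
    [[0, 0, 0.5, 0, 0], [0, 0, 0, 0, 0], [0, 0, 0, 0, 0]]
  ]
}}

```text
time_s: 13.4
position: [0.5689, 0.1655, 0.0962]
tool_rot: [3.141, 0.0, 2.856]
force: [-3.4, -1.2, 8.2]
grip_width: 0.0219
gripper_force: 60.0
```

On the rim with 8 N. Releasing and rising.

>>> {"op": "step_arm", "data": {
  "deltas": [
    [[0, 0, -0.4, 0, 0], [0, 0, 0, 0, 0.5], [0, 0, 0, 0, 0.8], [0, 0, 0, 0, 1], [0, 0, 0, 0, 1], [0, 0, 0, 0, 1], [0, 0, 0, 0, 1], [0, 0, -10, 0, 1], [0, 0, -25, 0, 1], [0, 0, -30, 0, 1], [0, 0, -20, 0, 1], [0, 0, 0, 0, 1]]
  ]
}}

```text
time_s: 14.6
position: [0.5712, 0.1661, 0.1847]
tool_rot: [3.137, 0.005, 2.856]
force: [0.6, 0.2, 0.1]
grip_width: 0.0854
gripper_force: 0.0
```

```bash
python3 lid.py; python3 - <<'E'
from h import *
go(.573,.336,.16,3.11)
for n in ('wrist','scene','top'):
  p=cam(n,'e_'+n)
  P=near(p,[.573,.336],.035,.12,.14)
  if len(P)>10: print('knob',n,len(P),P.mean(0),cv2.minAreaRect(P[:,:2].astype(np.float32)*1000))
E
```

```text
t 14.6 pos [0.5712 0.1661 0.1847] rot [3.137 0.005 2.856] F [0.6  0.25 0.07] w 0.0854 gf 0.0
shift mm [ 2.6 -2.7 88.6] turn None
wrist lid slopes/z [ 0.0004 -0.0008  0.1184] 11993 ((0.5689855813980103, 0.16499005258083344), 0.04808257147669792)
scene lid slopes/z [0.0026 0.0022 0.1186] 1385 ((0.5694386959075928, 0.16558021306991577), 0.04777061939239502)
t 14.7 pos [0.5689 0.1656 0.1811] rot [3.141e+00 1.000e-03 2.856e+00] F [ 0.12 -0.26 -0.6 ] w 0.0854 gf 0.0
shift mm [ 44.1 164.6  21.2] turn -0.2541981335441861
knob wrist 1688 [0.57195433 0.333837   0.12662011] ((573.2188720703125, 335.313720703125), (14.930704116821289, 41.594844818115234), 87.55274200439453)
knob scene 237 [0.57647195 0.33643684 0.12754202] ((573.929931640625, 336.2208557128906), (13.470377922058105, 42.450382232666016), 87.77066802978516)
knob top 138 [0.57193334 0.33573733 0.12828595] ((572.2378540039062, 336.22222900390625), (41.76729965209961, 15.644309997558594), 0.8720245957374573)
```

View pics/e_scene.png

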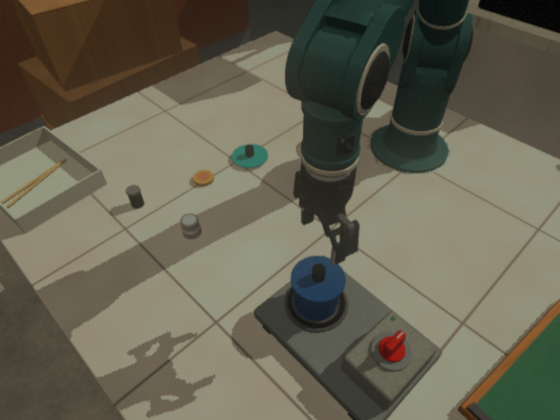

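The scene view shows the lid seated level on the cup at (318,285) and the knob at (396,345), still off. Moving above the knob and aligning with its bar.

>>> {"op": "step_arm", "data": {
  "deltas": [
    [[5, 20, 0, 0, 1], [12, 40, 0, 0, 1], [12, 40, 0, 0, 1], [10, 40, 0, 0, 1], [5, 24.5, 0, 0, 1], [0, 0, 0, -0.12, 1], [0, 0, 10, -0.13, 1], [0, 0, 10, 0, 1], [0, 0, 0, 0, 1], [0, 0, 0, 0, 1]]
  ]
}}

```text
time_s: 15.85
position: [0.5728, 0.3352, 0.1599]
tool_rot: [-3.141, -0.001, 3.103]
force: [0.4, -1.3, 0.4]
grip_width: 0.0852
gripper_force: 0.0
```

```bash
python3 - <<'E'
from h import *
go(.573,.336,.072,3.107)
p=cam('wrist','k')
P=near(p,[.573,.336],.035,.12,.132)
m=p['frame'].astype(int); red=(m[:,:,0]-m[:,:,1]>60)
P=pts(p,red); P=P[(P[:,2]>.118)&(P[:,2]<.135)]
print('knob',len(P),P.mean(0),cv2.minAreaRect(P[:,:2].astype(np.float32)*1000))
E
```

```text
t 15.85 pos [0.5728 0.3352 0.1599] rot [-3.141e+00 -1.000e-03  3.103e+00] F [ 0.36 -1.25  0.36] w 0.0852 gf 0.0
shift mm [-0.3  0.9 87.9] turn -0.003924544219197745
knob 1295 [0.57146086 0.33615332 0.12750692] ((572.7439575195312, 336.0137634277344), (13.528857231140137, 41.12142562866211), 87.91123962402344)
```

View pics/k.png

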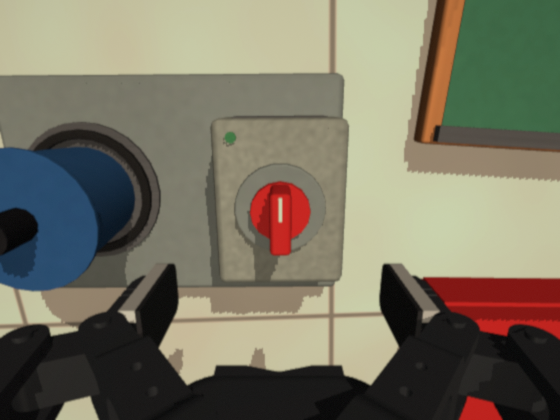

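The wrist view shows the knob bar upright at (281,218), centred between the fingers. Descending and gripping.

>>> {"op": "step_arm", "data": {
  "deltas": [
    [[0, 0.7, 15, 0, 1], [0, 0, 25, 0, 1], [0, 0, 20, 0, 1], [0, 0, 14, 0, 1], [0, 0, 8, 0, 1], [0, 0, 4, 0, 1], [0, 0, 0, 0, 1], [0, 0, 0, 0, 1]]
  ]
}}

```text
time_s: 16.7
position: [0.5736, 0.3368, 0.0755]
tool_rot: [3.141, 0.001, 3.106]
force: [0.0, -0.0, 0.7]
grip_width: 0.0851
gripper_force: 0.0
```

>>> {"op": "step_arm", "data": {
  "deltas": [
    [[0, 0, 0, 0, 0], [0, 0, 0, 0, 0], [0, 0, 0, 0, 0], [0, 0, 0, 0, 0], [0, 0, 0, 0, 0], [0, 0, 0, 0, 0], [0, 0, 0, 0, 0], [0, 0, 0, 0, 0], [0, 0, 0, 0, 0], [0, 0, 0, 0, 0]]
  ]
}}

```text
time_s: 17.7
position: [0.5731, 0.3361, 0.075]
tool_rot: [-3.141, -0.0, 3.106]
force: [-1.9, -1.6, 6.1]
grip_width: 0.013
gripper_force: 59.9
```

Gripped at 13 mm. Turning clockwise, which is positive about tool z.

>>> {"op": "step_arm", "data": {
  "deltas": [
    [[0, 0, 0, 0.08, 0], [0, 0, 0, 0.08, 0], [0, 0, 0, 0.08, 0], [0, 0, 0, 0.08, 0], [0, 0, 0, 0.08, 0], [0, 0, 0, 0.08, 0], [0, 0, 0, 0, 0]]
  ]
}}

```text
time_s: 18.4
position: [0.5732, 0.3364, 0.075]
tool_rot: [-3.142, 0.0, 2.624]
force: [-1.5, -2.0, 4.8]
grip_width: 0.0125
gripper_force: 60.0
```

>>> {"op": "step_arm", "data": {
  "deltas": [
    [[0, 0, 0, 0.1, 0], [0, 0, 0, 0.1, 0], [0, 0, 0, 0.1, 0], [0, 0, 0, 0.1, 0], [0, 0, 0, 0.1, 0], [0, 0, 0, 0.1, 0], [0, 0, 0, 0.1, 0], [0, 0, 0, 0, 0], [0, 0, 0, 0, 0]]
  ]
}}

```text
time_s: 19.3
position: [0.5735, 0.3367, 0.075]
tool_rot: [3.14, 0.0, 1.926]
force: [-0.9, -1.4, 5.7]
grip_width: 0.013
gripper_force: 59.8
```

>>> {"op": "step_arm", "data": {
  "deltas": [
    [[0, 0, 0, 0.03, 0], [0, 0, 0, 0, 0], [0, 0, 0, 0, 0.5], [0, 0, 0, 0, 1], [0, 0, 0, 0, 1], [0, 0, 0, 0, 1], [0, 0, 0, 0, 1], [0, 0, 0, 0, 1], [0, 0, 0, 0, 1], [0, 0, -15, 0, 1], [0, 0, -30, 0, 1], [0, 0, -40, 0, 1], [0, 0, -30, 0, 1], [0, 0, 0, 0, 1], [0, 0, 0, 0, 1]]
  ]
}}

```text
time_s: 20.8
position: [0.5735, 0.3367, 0.1914]
tool_rot: [3.139, -0.001, 1.896]
force: [-0.4, -0.7, -0.2]
grip_width: 0.0856
gripper_force: 0.0
```

```bash
python3 lid.py; python3 - <<'E'
from h import *
for n in('scene','wrist'):
  p=cam(n,'f_'+n); m=p['frame'].astype(int)
  P=pts(p,m[:,:,0]-m[:,:,1]>60); P=P[(P[:,2]>.118)&(P[:,2]<.135)&(np.hypot(P[:,0]-.573,P[:,1]-.336)<.04)]
  if len(P)>5: print('knob',n,len(P),P.mean(0),cv2.minAreaRect(P[:,:2].astype(np.float32)*1000))
E
```

```text
t 20.8 pos [0.5735 0.3367 0.1914] rot [ 3.139 -0.001  1.896] F [-0.42 -0.71 -0.23] w 0.0856 gf 0.0
shift mm [-161.7  -59.9   95.1] turn None
wrist lid slopes/z [-0.0016  0.001   0.1185] 2408 ((0.5652261972427368, 0.18797558546066284), 0.04131422936916351)
scene lid slopes/z [ 0.0026 -0.0002  0.1186] 1390 ((0.5691330432891846, 0.16532543301582336), 0.04784087464213371)
knob scene 201 [0.57634171 0.33544503 0.12745861] ((574.889892578125, 336.5293884277344), (12.492032051086426, 40.44491958618164), 19.856122970581055)
knob wrist 1019 [0.57280156 0.33748185 0.12757997] ((573.1631469726562, 336.93804931640625), (13.813007354736328, 40.694908142089844), 18.375886917114258)
```

View pics/f_scene.png

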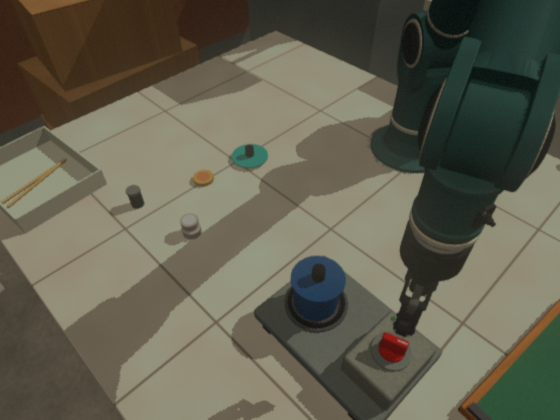

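The knob at (393,347) has turned about 1.21 rad, to its far stop. The lid is level on the cup, the bystanders have not moved, and the robot touches nothing.

```bash
python3 -c "
from h import r
print(r.finish_job())"
```

```text
the job is handed in; nothing more can be done
None
```

I closed the cup with its blue lid, seated and level, then turned the agitator knob on to its far stop (about 1.21 rad), left the bystanders untouched, and handed the job in at about 21 s; no verdict was returned.

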